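Wedge the sagging roller track up to the transfer plate

TASK

The free end of the short roller track has sagged, so parcels would catch where it meets the ball table. Pick up the orange levelling wedge, slide it thin end first under the track's levelling foot and drive it in gently until the end bar has risen to the mark and bears snugly, but not hard, on the underside of the steel transfer plate. Leave the wedge in place holding the track up, lift with the wedge only, and do not disturb the things around.

Things in the scene. Friction and masses are not known exactly. Their poses are not given: they have to be found in the camera images.
- wedge: Orange nylon levelling wedge, 150 mm long, 40 wide (all in mm), 0.12 kg. Origin on its underside below the upright grip block at its heel (40 wide, ribbed sides, from 24 behind to 14 before the origin, top 44 up). x points to the thin end: edge 125 from the origin, 3 thick; the sliding face rises 1 in 6 from there to 21.5 thick at the block. Friction about 0.3: it stays put under load.
- stand: The track's fixed stand. Origin: the spot on the bench below the centre of the levelling foot, a black rubber dome of 10 mm radius. y runs along the track to the ball table, x across it, away from the robot. The wedge goes in along +x through this origin; bench free 120 beyond, 250 before. The screw is turned out by an unknown amount: dome 6 to 10 above the bench at first, 13 to 18 when seated.
- track: Roller track, 280 mm long, 120 wide, 80 high, 0.8 kg. x and y as the stand's; hinged about x at its -y end, 250 from the foot, 62 above the bench. At first it rests 0.03 rad down. Origin: on the axis of the levelling foot's screw, 62 above the bench when level, 54 at first. The foot's bracket stands out to -x from the near side, which is 40 beyond the foot; a red pointer is at its +y end.
- end_bar (a point): Centre of the top face of the steel end bar at the track's free end (108 wide, 33 long, mm), 282 from the hinge axis, 100 behind the foot. It must come up against the transfer plate.
- ball_table: Fixed blue and steel ball table, 120 x 120, 80 mm high, at the track's free end; origin and axes as the stand's. It carries the steel transfer plate and, on its near side, a white index plate with the red mark that the track's pointer meets when the end bar is seated.
- plate_under (a point): Point on the underside of the fixed transfer plate (110 wide, 2.5 mm thick) right above the end bar, 8.5 mm above it at first. Lifting the track takes a steady push on the wedge, 4 to 13 N, more when moving than at rest; once the bar touches the plate the push climbs steeply. Snug: the bar bears on the plate with 2 to 18 N, that is 2 to 13 N more push than lifting alone. Over 25 N bends the plate.
- box_bolt: Blue and white carton, 61x90x46 mm, waiting on the ball table; origin under its centre. Leave alone.
- tub: Brown tub with yellow lid, 66 across, 70 mm high, on the bench; origin under its centre. Leave alone.
- tape: Roll of brown packing tape lying flat, 116 across, 48 mm high; origin under its centre. Leave alone.
- stapler: Blue and black stapler, 32x135x50 mm; origin under its centre. Leave alone.
Mind the look-alikes: they are no part of the job. There is more than one size of the wedge; the job needs the larger.

How it is judged:
On the way, in this order (a step that is already met when the one before it is completed fails the run):
1. the wedge lies flat under the foot and carries the track (contact force between wedge and track above 1 N and angle between wedge's own z axis and vertical below 0.06 rad), for 0.1 s.
2. the end bar bears on the transfer plate (contact force between track and ball_table above 2 N), for 0.2 s.
At the end, for the whole second after the job is handed in: The end bar is at the plate (within 1.5 mm) and bears on its underside with 2 to 18 N; the wedge lies flat on the bench (within 0.06 rad) under the foot, thin end in from the near side (its origin more than 20 mm before the foot), at rest, carrying the track (contact force between track and ball_table between 2 and 18 N and contact force between wedge and track above 2 N and angle between wedge's own z axis and vertical below 0.06 rad and linear speed of wedge below 0.005 m/s and z of end_bar in the frame of plate_under above -0.0015 m and x of wedge in the frame of stand below -0.02 m); the robot touches nothing.
It fails at once if the transfer plate is forced up (more than 25 N) (contact force between track and ball_table above 25 N).
It fails at once if the robot presses on the track with more than 4 N (contact force between the arm and track above 4 N).
It fails at once if the robot's fingers press on the track with more than 4 N (contact force between the fingers and track above 4 N).
It fails at once if a bystander is moved more than 20 mm (distance of any of box_bolt, tub, tape, stapler from where it was at the start of the episode above 0.02 m).
It also fails if it takes over 64 s, if anything falls off the work surface, if the arm or the gripper's body presses on something with over 40 N, if the wrist force passes 120 N, or if a joint passes its speed limit or range.

ROBOT

A 7-joint arm with a two-finger parallel gripper is mounted at the origin on the work surface; the furniture and walls round the work are solid. World frame = base frame: x ahead of the robot, y to its left, z up, the work surface at z = 0. Lengths are in m, angles in rad, forces in N, time in s.
With the tool pointing down it reaches from about 0.4 to 0.875 m from the base axis. Payload 6.5 kg.
Tool frame: the origin (TCP) lies on the mounting face of the last link; the fingertips stand 166 mm ahead of it and the grasp point (between the pads) lies 147 mm ahead of it; y points along the fingers, x is the direction in which the jaws open and shut, and the axes are right-handed (so a half turn about y gives the same grasp; the last joint's range is limited). The gripper opens to 88 mm and grips with 3 to 60 N. Pads are 18 mm wide; open, the fingers measure 123 mm over their backs; the gripper's body (75 mm by 187 mm) begins 45 mm behind the grasp point.
Start: joints at [-1.167, 0.536, -0.004, 1.538, 0.003, 1.067, -0.071], TCP at [0.294, 0.58, 0.405] pointing down, gripper open.
Joint ranges: [-2.7, 2.7], [-0.37, 2.16], [-1.27, 1.26], [0.24, 2.4], [-1.31, 4.45], [0.19, 1.91], [-2.76, 2.76]. Speed limits (rad/s): [2.39, 2.39, 3.14, 3.14, 3.14, 3.14, 3.14].

INTERFACE

Orientations are given as a rotation vector (axis times angle).
In Python, from rig import * gives the robot as it stands. The module is installed in compiled form; this text tells all that it offers.
- The arm moves only by the shell command python3 -m pendant 'ROWS'. ROWS is JSON, a list of rows, each an object with "delta_pos": the shift along the tool's x, y, z in cm, a list of three; "yaw": the turn about the tool's y in rad; "gripper": the finger opening in cm, from 0 to 8.81. A call has 1 to 10 rows; each row shifts and turns the commanded pose from where the row before left it, along the tool's axes as they then stand; what a row does not reach is not made up. A row lasts 1/8 s, in which the tool goes at most 62.5 mm and 10.7 degrees, less where a joint would pass 70% of its speed; a pose out of reach is approached as far as the arm can. A call with a gripper value outside its range is refused whole. The fingers move at their own pace and stop on an object; the grip force is fixed at half the most. Time passes only in rows, so rows that do not move let the fingers close. It gives the time, the measured TCP pose, the force and the opening at its end, in the units of the state.
- get_state(): the state, without advancing time (a new reading comes with each control period).
- read_camera(name): name is "scene" or "top"; returns (picture, depth): 420x560x3 uint8, blue, green, red; 420x560 float32, m along the optical axis (not along the pixel's ray), 0 where there is no reading.
- get_calibration(name): a dict with "mtx" (3x3 intrinsics, pixels), "origin" and "attitude" of the camera in the world. Camera axes: x right, y down, z forward; pixel columns grow to the right and rows downward; lengths in m; the calibration is good to about 2 mm. A picture is of the moment at which its call begins. get_calibration takes no time and is no camera call.
- close_job(): hands the job in, once; it reports no verdict.
The state is a dict: "time": time; "qpos": joint angles; "joint_vel": joint speeds; "tau": joint torques, N m; "ee_pos": TCP position; "tool_rot": TCP orientation; "force": force on the tool from outside, world axes, zero at the start; "ft_torque": the same for the moment, N m; "width": opening from 0.0 (shut) to 1.0 (fully open).
Only numpy, scipy, OpenCV 4.12 (cv2) and the standard library are available. Lean on these libraries where they do the work, as an engineer would, in place of code of your own. Each camera call takes 0.05 s, during which the arm holds its last target.

## Working session

There is one attempt and no reset: what is moved stays moved. The work goes in short steps, Python scripts to look and compute and a shell command to move; the robot and the scene stay as the last step left them, time stands still between calls to the robot, and variables do not carry over. Pictures are saved under pics/ and viewed, and the job is handed in when it is done.

```bash
mkdir -p pics; cat > h.py <<'E'
from rig import *
import numpy as np, cv2
from scipy.spatial.transform import Rotation as R
def att(c):
    a=np.array(c["attitude"],float)
    return a if a.shape==(3,3) else R.from_rotvec(a).as_matrix()
def pts(depth,c):
    K=np.array(c["mtx"]);v,u=np.mgrid[0:depth.shape[0],0:depth.shape[1]]
    P=np.stack([(u-K[0,2])/K[0,0]*depth,(v-K[1,2])/K[1,1]*depth,depth],-1)
    return P@att(c).T+np.array(c["origin"])
E
python3 - <<'E'
from h import *
s=get_state();print({k:np.round(v,3).tolist() for k,v in s.items()})
for n in("scene","top"):
    p,d=read_camera(n);c=get_calibration(n);print(n,c)
    cv2.imwrite(f"pics/{n}0.png",p);np.savez(f"{n}0.npz",p=p,d=d)
E
```

```text
{'time': 0.0, 'qpos': [-1.167, 0.537, -0.004, 1.539, 0.003, 1.067, -0.071], 'joint_vel': [0.002, 0.0, -0.0, -0.001, -0.0, -0.001, -0.002], 'tau': [-0.001, -57.098, 0.99, -25.16, -0.056, 0.018, 0.0], 'ee_pos': [0.294, 0.579, 0.404], 'tool_rot': [-1.396, -0.856, 0.858], 'force': [0.1, -0.015, 0.362], 'ft_torque': [-0.015, 0.039, 0.023], 'width': 0.999}
scene {'mtx': array([[526.72168272,   0.        , 275.58388753],
       [  0.        , 526.72168272, 209.51045782],
       [  0.        ,   0.        ,   1.        ]]), 'origin': array([-0.37010037, -0.78053475,  0.87651207]), 'attitude': array([-1.9998174 ,  1.08019684, -0.54379789])}
top {'mtx': array([[421.26501388,   0.        , 279.42365498],
       [  0.        , 421.26501388, 208.15376137],
       [  0.        ,   0.        ,   1.        ]]), 'origin': array([ 0.34203489, -0.21417461,  1.01943984]), 'attitude': array([-2.11103079,  2.1455353 , -0.20073732])}
```

View pics/scene0.png

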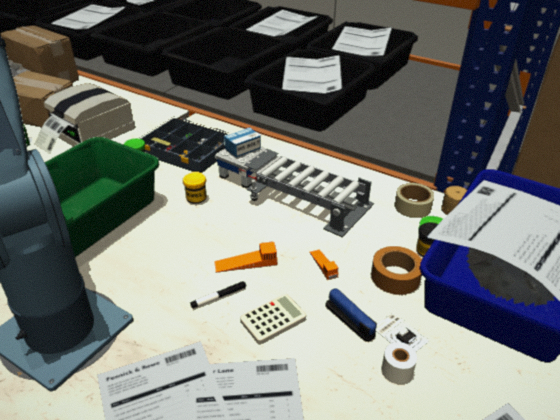

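View pics/top0.png

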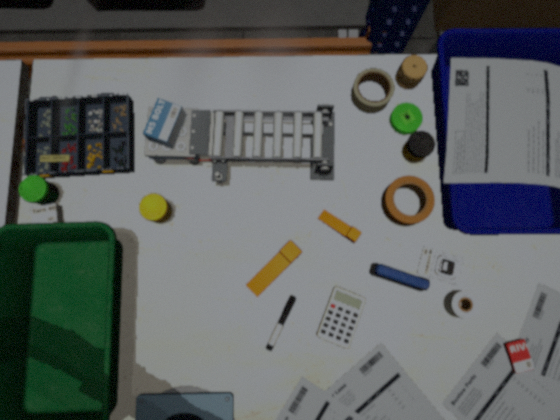

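The orange pieces are a large wedge at top (274,268) / scene (247,258), and a small one at top (340,226) / scene (324,263). The larger fits the description (150 mm). I'll measure both and confirm in a crop.

```bash
python3 - <<'E'
from h import *
for n in("scene","top"):
    z=np.load(f"{n}0.npz");p,d=z["p"],z["d"];c=get_calibration(n);P=pts(d,c)
    hsv=cv2.cvtColor(p,cv2.COLOR_BGR2HSV)
    m=cv2.inRange(hsv,(8,170,110),(22,255,255))
    N,l,st,ce=cv2.connectedComponentsWithStats(m)
    for i in range(1,N):
        if st[i,4]<100: continue
        q=P[(l==i)&(d>0)]
        rc=cv2.minAreaRect(q[:,:2].astype(np.float32))
        print(n,ce[i].round(),st[i,4],"z",np.percentile(q[:,2],[2,50,98]).round(4),"rect",np.round(rc[0],3),np.round(rc[1],3),round(rc[2],1))
    P0=P[330:345,200:210] if n=="scene" else P[300:320,180:200]
    print("bench z",np.median(P0[...,2]))
t=np.load("top0.npz")["p"];s=np.load("scene0.npz")["p"]
a=cv2.resize(t[200:310,230:380],(800,587),interpolation=cv2.INTER_CUBIC);cv2.imwrite("pics/w.png",a)
a=cv2.resize(t[90:200,140:290],(800,587),interpolation=cv2.INTER_CUBIC);cv2.imwrite("pics/f.png",a)
a=cv2.resize(s[120:240,210:380],(800,565),interpolation=cv2.INTER_CUBIC);cv2.imwrite("pics/fs.png",a)
E
```

```text
scene [133.  90.] 256 z [-0.0251 -0.0203 -0.0154] rect [0.983 0.813] [0.608 0.036] 89.8
scene [209. 114.] 146 z [-0.0256 -0.0198 -0.0161] rect [0.986 0.397] [0.031 0.227] 0.0
scene [365. 164.] 379 z [-0.0241 -0.0197 -0.0152] rect [ 0.99  -0.225] [0.418 0.037] 89.7
scene [249. 259.] 896 z [0.0019 0.0145 0.0462] rect [ 0.383 -0.206] [0.045 0.146] 43.2
scene [397. 264.] 560 z [0.0452 0.0485 0.0521] rect [ 0.537 -0.527] [0.12  0.105] 20.5
scene [325. 263.] 310 z [0.0025 0.0128 0.0338] rect [ 0.482 -0.365] [0.107 0.029] 54.2
bench z -0.00018689407147459702
top [398. 191.] 172 z [0.0455 0.0487 0.0523] rect [ 0.56  -0.511] [0.051 0.106] 34.8
top [340. 226.] 400 z [0.0022 0.0117 0.0344] rect [ 0.483 -0.363] [0.099 0.025] 52.3
top [273. 268.] 849 z [0.003  0.0157 0.0467] rect [ 0.383 -0.205] [0.034 0.141] 43.8
bench z -0.0005275417276989769
```

View pics/w.png

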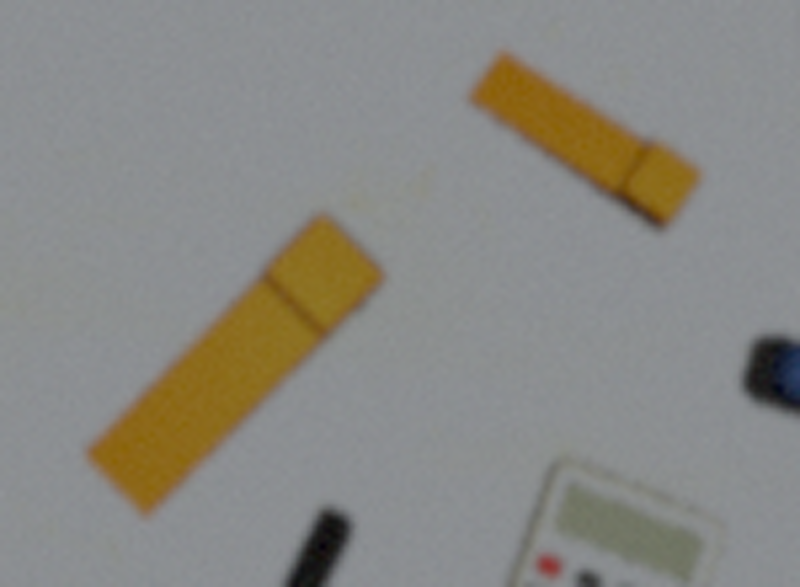

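View pics/f.png

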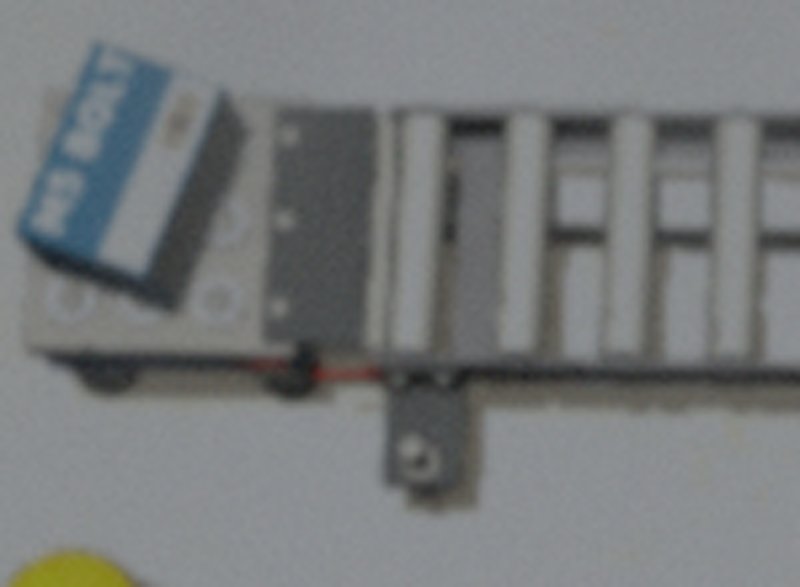

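View pics/fs.png

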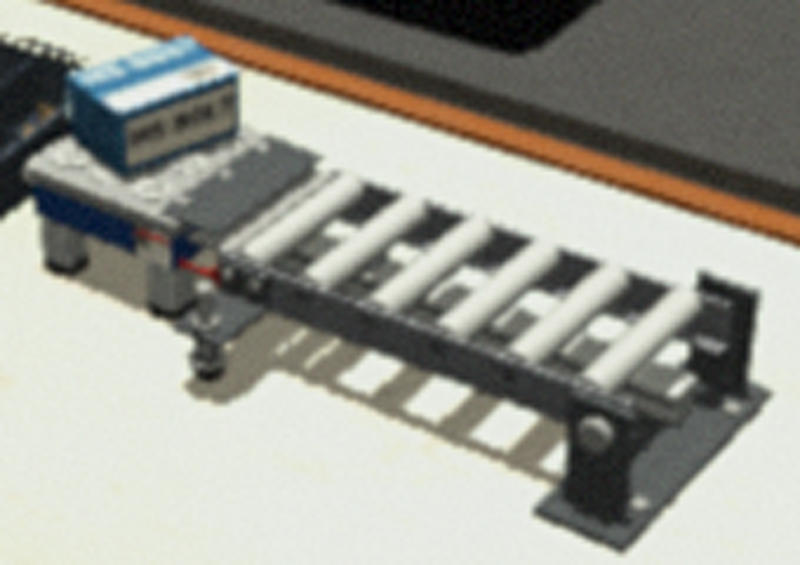

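Top crop: the larger wedge's block is at (325,275) in the crop with the thin end at the lower left. The smaller one is clearly the decoy. The foot's screw head is at top px ≈(218.7,176), and the dome is at scene px ≈(253.6,199). Now precise poses.

```bash
python3 - <<'E'
from h import *
np.set_printoptions(suppress=True,precision=4)
def proj(n,X):
    c=get_calibration(n);q=(np.atleast_2d(X)-c["origin"])@att(c);K=np.array(c["mtx"]);return (q@K.T)[:,:2]/q[:,2:]
def ray(n,u,v,z):
    c=get_calibration(n);K=np.array(c["mtx"]);r=att(c)@np.linalg.solve(K,[u,v,1]);o=np.array(c["origin"]);return o+r*(z-o[2])/r[2]
for n in("scene","top"):
    z=np.load(f"{n}0.npz");p,d=z["p"],z["d"];c=get_calibration(n);P=pts(d,c)
    hsv=cv2.cvtColor(p,cv2.COLOR_BGR2HSV)
    m=cv2.inRange(hsv,(8,150,90),(24,255,255))
    N,l,st,ce=cv2.connectedComponentsWithStats(m)
    for i in range(1,N):
        if n=="scene" and abs(ce[i][0]-249)>6 or n=="top" and abs(ce[i][0]-273)>6 or st[i,4]<400: continue
        q=P[(l==i)&(d>0)]
        blk=q[q[:,2]>.040]; print(n,"block top",len(blk),blk.mean(0),cv2.minAreaRect(blk[:,:2].astype(np.float32)))
        # sloped face
        f=q[(q[:,2]<.024)&(q[:,2]>0)]
        A=np.c_[f[:,:2],np.ones(len(f))];co=np.linalg.lstsq(A,f[:,2],rcond=None)[0]
        print(" slope grad",co,np.hypot(*co[:2]),"downhill deg",np.degrees(np.arctan2(-co[1],-co[0])))
        cc,vv=np.linalg.eigh(np.cov(f[:,:2].T));v=vv[:,1];print(" pca deg",np.degrees(np.arctan2(v[1],v[0])),f.mean(0))
    # track
    m=(P[...,0]>.5)&(P[...,0]<.8)&(P[...,2]>.03)&(P[...,2]<.15)&(P[...,1]>-.4)&(P[...,1]<.2)
    print(n,"cnt",m.sum())
z=np.load("top0.npz");d=z["d"];P=pts(d,get_calibration("top"))
for v in range(150,186,2): print(v,' '.join("%3d"%(1000*x) for x in P[v,206:236:2,2]), P[v,219,:2])
print("screw top px at z=.05,.06,.07",[ray("top",218.7,176.2,z)[:2] for z in(.05,.06,.07)])
print("dome scene at z .008",ray("scene",253.6,198.6,.01))
E
```

```text
scene block top 169 [ 0.4183 -0.2466  0.0439] ((0.41872915625572205, -0.24598737061023712), (0.04212118685245514, 0.03621562570333481), 42.36767578125)
 slope grad [ 0.1686  0.0283 -0.0456] 0.17094066593329935 downhill deg -170.46624472752714
 pca deg 126.59981612863682 [ 0.3749 -0.2061  0.0118]
scene cnt 5858
top block top 241 [ 0.4196 -0.2439  0.0444] ((0.4198433458805084, -0.24393205344676971), (0.034394655376672745, 0.03463365137577057), 43.769344329833984)
 slope grad [ 0.1111 -0.1299 -0.0533] 0.17092872255981 downhill deg 130.5415000079622
 pca deg 133.19534381233018 [ 0.3705 -0.1918  0.0128]
top cnt 9472
150  77  65  66  67  70  73  70  69   0  -3  43  45  43  45  72 [ 0.6584 -0.0813]
152  78  64  69  68  70  73  72  66  -1   0  45  44  43  43  70 [ 0.6528 -0.0816]
154  79  69  69  64  70  72  72  64   1  -1  40  41  42  44  75 [ 0.6477 -0.0818]
156  -2   2   3  61  69  69  63  63   0  -4  44  42  43  42  72 [ 0.6454 -0.0807]
158   1   0  64  67  66  65  67  67  66  66  67  67  68  68  70 [ 0.6395 -0.0812]
160  56  51  57  62  64  61  65  65  65  67  64  55  54  54  53 [ 0.634
[... 454 characters left out ...]
45  45  46  46   0   1   1   0 [ 0.6111 -0.0787]
174  -4   1   0  42  44  74  73  51  46  47  45   0  -2  -1   0 [ 0.6004 -0.0817]
176   0   0   1  45  48  66  67  55  43  46  46   0   2   0   1 [ 0.5968 -0.0812]
178  -2  -1  -3  44  47  55  55  53  46  45  46  -2  -2   2  -3 [ 0.5954 -0.0794]
180   0   2  -1  49  45  44  48  45  45  46  46  -1   0  -1   0 [ 0.5913 -0.079 ]
182   1   0   0   0   0 1019  21  26  24  25  -1  -1   0  -1   0 [ 0.5922 -0.0759]
184   2   0  -3   1   0   0  -2  26   0  -3   0  -1  -3   2   0 [ 0.594  -0.0721]
screw top px at z=.05,.06,.07 [array([ 0.6002, -0.0784]), array([ 0.5976, -0.0798]), array([ 0.5949, -0.0812])]
dome scene at z .008 [ 0.6036 -0.0756  0.01  ]
```

```bash
python3 - <<'E'
from h import *
np.set_printoptions(suppress=True,precision=4)
def ray(n,u,v,z):
    c=get_calibration(n);K=np.array(c["mtx"]);r=att(c)@np.linalg.solve(K,[u,v,1]);o=np.array(c["origin"]);return o+r*(z-o[2])/r[2]
z=np.load("top0.npz");d=z["d"];p=z["p"];P=pts(d,get_calibration("top"))
# far & near rail edges: per column extreme x of z>.05
for lo,hi in((232,300),):
    near=[];far=[]
    for u in range(lo,hi):
        col=P[95:170,u];q=col[(col[:,2]>.05)&(col[:,2]<.1)]
        near.append(q[np.argmin(q[:,0])]);far.append(q[np.argmax(q[:,0])])
    for nm,a in(("near",near),("far",far)):
        a=np.array(a);k=np.polyfit(a[:,1],a[:,0],1);r=a[:,0]-np.polyval(k,a[:,1]);g=abs(r)<.004;k=np.polyfit(a[g,1],a[g,0],1);print(nm,"slope",k[0],"x at y=-.079",np.polyval(k,-.079),a[g].std(0),"z",a[g,2].mean())
# bracket
q=P[164:181,205:235].reshape(-1,3);q=q[(q[:,2]>.038)&(q[:,2]<.05)]
print("bracket",len(q),cv2.minAreaRect(q[:,:2].astype(np.float32)),np.percentile(q,[1,50,99],axis=0))
# scene bracket & dome & all z>.038 near
z=np.load("scene0.npz");d=z["d"];P=pts(d,get_calibration("scene"))
m=(abs(P[...,0]-.6)<.03)&(abs(P[...,1]+.079)<.04)
q=P[m];q=q[(q[:,2]>.006)&(q[:,2]<.035)];print("scene dome pts",len(q),q.mean(0),q.std(0))
for lo,hi in((.0,.01),(.01,.02),(.02,.03),(.05,.075)):
    q=P[m&(P[...,0]<.625)];q=q[(q[:,2]>lo+.004)&(q[:,2]<hi+.004)];print(lo,len(q),q.mean(0),np.percentile(q,[5,95],axis=0))
# sides: small bystanders near path
E
```

```text
near slope 0.04184659297956745 x at y=-.079 0.6389596381210512 [0.0021 0.0463 0.0067] z 0.06309794645486587
far slope 0.031999062226406194 x at y=-.079 0.7570725961647555 [0.0018 0.0467 0.003 ] z 0.07140705936349658
bracket 218 ((0.6119357347488403, -0.07919088006019592), (0.04118173196911812, 0.03599818795919418), 0.34184083342552185) [[ 0.5915 -0.0954  0.0417]
 [ 0.6146 -0.0804  0.0459]
 [ 0.632  -0.0612  0.0496]]
scene dome pts 47 [ 0.5968 -0.0809  0.0228] [0.0053 0.0055 0.005 ]
0.0 8 [ 0.5885 -0.0896  0.0097] [[ 0.5733 -0.1098  0.0043]
 [ 0.598  -0.0786  0.0136]]
0.01 22 [ 0.5963 -0.0803  0.021 ] [[ 0.5882 -0.088   0.0166]
 [ 0.6056 -0.0691  0.0236]]
0.02 20 [ 0.5975 -0.0815  0.0273] [[ 0.5898 -0.0874  0.0249]
 [ 0.6068 -0.0749  0.0306]]
0.05 24 [ 0.5987 -0.0786  0.0657] [[ 0.5939 -0.0822  0.056 ]
 [ 0.603  -0.0722  0.0756]]
```

```bash
python3 - <<'E'
from h import *
p=np.load("scene0.npz")["p"]
a=cv2.resize(p[160:220,230:310],(800,600),interpolation=cv2.INTER_CUBIC);cv2.imwrite("pics/fs2.png",a)
E
```

```text
(no output)
```

View pics/fs2.png

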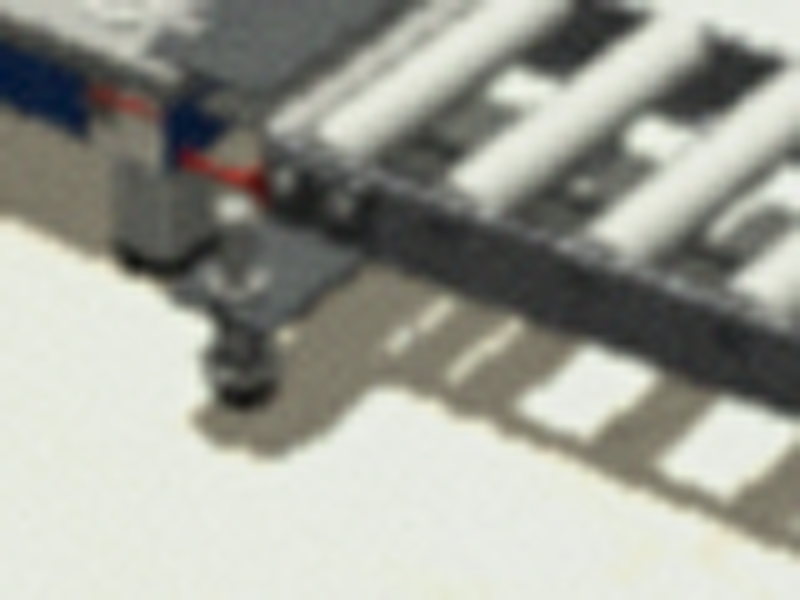

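```bash
python3 - <<'E'
from h import *
np.set_printoptions(suppress=True,precision=4)
s=get_state();M=R.from_rotvec(s["tool_rot"]).as_matrix();print(M, "azim",np.arctan2(s["ee_pos"][1],s["ee_pos"][0]))
print("x-axis yaw",np.arctan2(M[1,0],M[0,0]),"z yaw",np.arctan2(M[1,2],M[0,2]))
E
```

```text
[[ 0.4527 -0.0006 -0.8917]
 [ 0.8917 -0.0014  0.4527]
 [-0.0015 -1.     -0.0001]] azim 1.1009998605144091
x-axis yaw 1.1010569458796766 z yaw 2.6718534739389788
```

```bash
python3 -m pendant '[{"delta_pos":[0,0,0],"yaw":0.171,"gripper":8.8},{"delta_pos":[0,0,0],"yaw":0.171,"gripper":8.8},{"delta_pos":[-2,0,-5.5],"yaw":0,"gripper":8.8},{"delta_pos":[-2,0,-5.5],"yaw":0,"gripper":8.8},{"delta_pos":[-2,0,-5.5],"yaw":0,"gripper":8.8},{"delta_pos":[-2,0,-5.5],"yaw":0,"gripper":8.8},{"delta_pos":[-2,0,-5.5],"yaw":0,"gripper":8.8},{"delta_pos":[-2,0,-5.5],"yaw":0,"gripper":8.8},{"delta_pos":[-2,0,-5.5],"yaw":0,"gripper":8.8},{"delta_pos":[-2,0,-5.5],"yaw":0,"gripper":8.8}]'
```

```text
time: 1.35
ee_pos: [0.4813, 0.1484, 0.4047]
tool_rot: [-1.488, -0.594, 0.594]
force: [0.5, -0.1, 0.3]
width: 0.997
```

```bash
cat > go.py <<'E'
# prints tool-axis cm to reach target TCP xyz; args x y z [psi]
import sys
from h import *
s=get_state();M=R.from_rotvec(s["tool_rot"]).as_matrix();t=np.array(list(map(float,sys.argv[1:4])))
psi=np.arctan2(M[1,0],M[0,0])
print("t",round(s["time"],2),"pos",np.round(s["ee_pos"],4),"psi",round(psi,4),"tilt",np.round(M[:,1],4),"q7",round(s["qpos"][6],2),"F",np.round(s["force"],2),"w",round(s["width"]*88.1,1))
print("delta cm tool",np.round(M.T@(t-s["ee_pos"])*100,2), "yaw to psi", round(psi-float(sys.argv[4]),3) if len(sys.argv)>4 else "")
E
python3 go.py 0.4247 -0.2508 0.300 0.759
```

```text
t 1.35 pos [0.4813 0.1484 0.4047] psi 0.7592 tilt [-0.  0. -1.] q7 0.45 F [ 0.51 -0.13  0.25] w 87.9
delta cm tool [-31.59  10.47 -25.06] yaw to psi 0.0
```

```bash
python3 -m pendant '[{"delta_pos":[-4.51,1,-3.58],"yaw":0,"gripper":8.8},{"delta_pos":[-4.51,1,-3.58],"yaw":0,"gripper":8.8},{"delta_pos":[-4.51,1,-3.58],"yaw":0,"gripper":8.8},{"delta_pos":[-4.51,1.5,-3.58],"yaw":0,"gripper":8.8},{"delta_pos":[-4.51,1.5,-3.58],"yaw":0,"gripper":8.8},{"delta_pos":[-4.51,2,-3.58],"yaw":0,"gripper":8.8},{"delta_pos":[-4.51,2.5,-3.58],"yaw":0,"gripper":8.8},{"delta_pos":[0,0,0],"yaw":0,"gripper":8.8}]'; python3 go.py 0.4247 -0.2508 0.181 0.759
python3 - <<'E'
from h import *
p,d=read_camera("scene");cv2.imwrite("pics/s1.png",p)
E
```

```text
time: 2.35
ee_pos: [0.422, -0.2528, 0.2984]
tool_rot: [-1.49, -0.584, 0.59]
force: [-0.8, 0.9, 0.3]
width: 0.999
t 2.35 pos [ 0.422  -0.2528  0.2984] psi 0.7506 tilt [-0.0034 -0.0014 -1.    ] q7 1.42 F [-0.75  0.91  0.28] w 88.1
delta cm tool [ 0.37 11.74 -0.05] yaw to psi -0.008
```

View pics/s1.png

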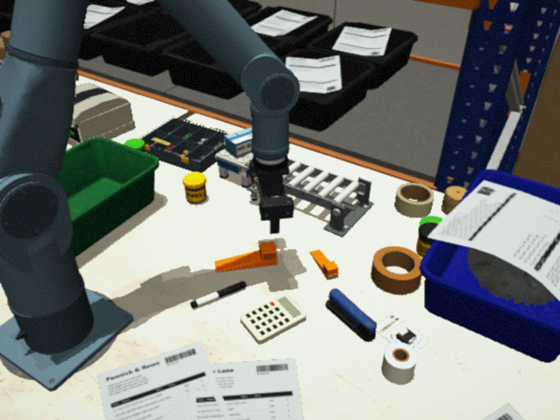

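The gripper hovers over the wedge block (scene px ≈(270,250)). Nothing is in the way, so I'll descend.

```bash
python3 -m pendant '[{"delta_pos":[0.1,3,0],"yaw":0,"gripper":8.8},{"delta_pos":[0,3,0],"yaw":0,"gripper":8.8},{"delta_pos":[0,3,0],"yaw":0,"gripper":8.8},{"delta_pos":[0,2.0,0],"yaw":0,"gripper":8.8},{"delta_pos":[0,0.7,0],"yaw":0,"gripper":8.8},{"delta_pos":[0,0,0],"yaw":0,"gripper":8.8}]'; python3 go.py 0.4247 -0.2508 0.181 0.759
python3 - <<'E'
from h import *
p,d=read_camera("scene");cv2.imwrite("pics/s2.png",cv2.resize(p[180:300,190:350],(800,600),interpolation=cv2.INTER_CUBIC))
E
```

```text
time: 3.15
ee_pos: [0.4257, -0.2471, 0.1831]
tool_rot: [-1.487, -0.595, 0.594]
force: [0.7, -0.3, -1.2]
width: 0.997
t 3.15 pos [ 0.4257 -0.2471  0.1831] psi 0.7605 tilt [ 2.e-04  5.e-04 -1.e+00] q7 1.51 F [ 0.71 -0.32 -1.23] w 87.8
delta cm tool [-0.33  0.21 -0.2 ] yaw to psi 0.001
```

View pics/s2.png

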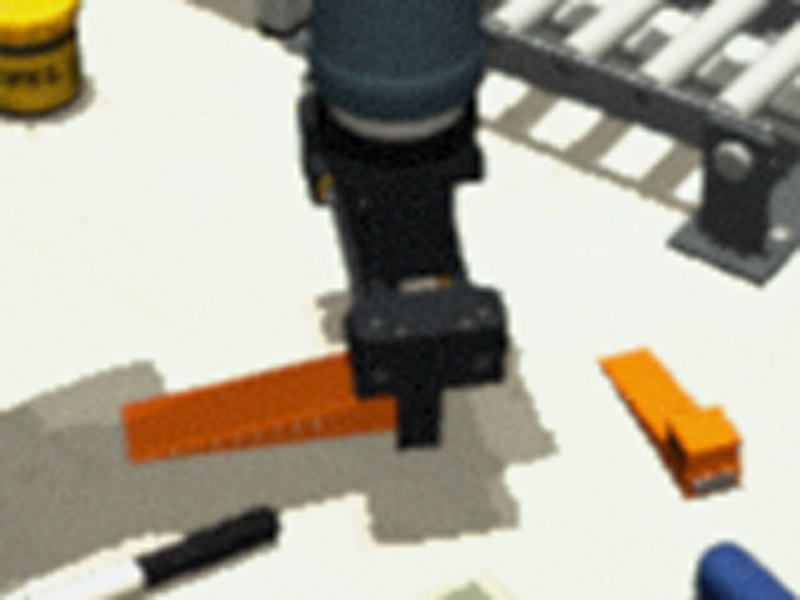

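The finger straddles the block (crop ≈(415,400)) as intended. I'll make a small correction and close.

```bash
python3 -m pendant '[{"delta_pos":[-0.3,0.2,-0.2],"yaw":0,"gripper":8.8},{"delta_pos":[0,0,0],"yaw":0,"gripper":3.0},{"delta_pos":[0,0,0],"yaw":0,"gripper":3.0},{"delta_pos":[0,0,0],"yaw":0,"gripper":3.0},{"delta_pos":[0,0,0],"yaw":0,"gripper":3.0},{"delta_pos":[0,0,0],"yaw":0,"gripper":3.0},{"delta_pos":[0,0,0],"yaw":0,"gripper":3.0}]'; python3 go.py 0.4247 -0.2508 0.181 0.759
```

```text
time: 4.08
ee_pos: [0.4245, -0.2514, 0.1809]
tool_rot: [-1.488, -0.594, 0.593]
force: [0.4, 0.1, -0.2]
width: 0.457
t 4.08 pos [ 0.4245 -0.2514  0.1809] psi 0.759 tilt [ 2.e-04  0.e+00 -1.e+00] q7 1.52 F [ 0.39  0.06 -0.2 ] w 40.2
delta cm tool [ 0.06 -0.01  0.03] yaw to psi 0.0
```

```bash
python3 -m pendant '[{"delta_pos":[0,-1.5,0],"yaw":0,"gripper":3.0},{"delta_pos":[0,-3,0],"yaw":0,"gripper":3.0},{"delta_pos":[0,-3,0],"yaw":0,"gripper":3.0},{"delta_pos":[0,-2.5,0],"yaw":0,"gripper":3.0},{"delta_pos":[0,0,0],"yaw":0.169,"gripper":3.0},{"delta_pos":[0,0,0],"yaw":0.169,"gripper":3.0},{"delta_pos":[0,0,0],"yaw":0.169,"gripper":3.0},{"delta_pos":[0,0,0],"yaw":0.169,"gripper":3.0},{"delta_pos":[0,0,0],"yaw":0.169,"gripper":3.0},{"delta_pos":[0,0,0],"yaw":0.169,"gripper":3.0}]'; python3 -m pendant '[{"delta_pos":[0,0,0],"yaw":0.169,"gripper":3.0},{"delta_pos":[0,0,0],"yaw":0.169,"gripper":3.0},{"delta_pos":[0,0,0],"yaw":0.169,"gripper":3.0},{"delta_pos":[0,0,0],"yaw":0.169,"gripper":3.0},{"delta_pos":[0,0,0],"yaw":0.169,"gripper":3.0},{"delta_pos":[0,0,0],"yaw":0.169,"gripper":3.0},{"delta_pos":[0,0,0],"yaw":0.169,"gripper":3.0},{"delta_pos":[0,0,0],"yaw":0.169,"gripper":3.0},{"delta_pos":[0,0,0],"yaw":0,"gripper":3.0}]'; python3 go.py 0.422 -0.0736 0.23 -1.607
```

```text
time: 5.32
ee_pos: [0.4242, -0.2513, 0.2816]
tool_rot: [-1.561, 0.204, -0.205]
force: [-0.1, 0.3, -1.8]
width: 0.453
time: 6.45
ee_pos: [0.4244, -0.2511, 0.2812]
tool_rot: [-1.192, 1.235, -1.234]
force: [-0.5, 0.2, -0.9]
width: 0.45
t 6.45 pos [ 0.4244 -0.2511  0.2812] psi -1.6051 tilt [ 1.e-04  4.e-04 -1.e+00] q7 -0.43 F [-0.49  0.18 -0.93] w 39.7
delta cm tool [-17.73   5.13  -0.85] yaw to psi 0.002
```

```bash
python3 -m pendant '[{"delta_pos":[-3.5,0,-0.2],"yaw":0,"gripper":3.0},{"delta_pos":[-4.5,0,-0.2],"yaw":0,"gripper":3.0},{"delta_pos":[-4.5,2,-0.25],"yaw":0,"gripper":3.0},{"delta_pos":[-3.5,2,-0.2],"yaw":0,"gripper":3.0},{"delta_pos":[-1.7,1,0],"yaw":0,"gripper":3.0},{"delta_pos":[0,0,0],"yaw":0,"gripper":3.0},{"delta_pos":[0,0,0],"yaw":0,"gripper":3.0}]'; python3 go.py 0.422 -0.0736 0.181 -1.607
python3 - <<'E'
from h import *
np.set_printoptions(suppress=True,precision=4)
for n in("scene","top"):
    p,d=read_camera(n);cv2.imwrite(f"pics/{n}3.png",p);np.savez(f"{n}3.npz",p=p,d=d)
    P=pts(d,get_calibration(n));hsv=cv2.cvtColor(p,cv2.COLOR_BGR2HSV)
    m=cv2.inRange(hsv,(8,150,70),(24,255,255));N,l,st,ce=cv2.connectedComponentsWithStats(m)
    for i in range(1,N):
        q=P[(l==i)&(d>0)]
        if st[i,4]>150: print(n,ce[i],st[i,4],q.mean(0),cv2.minAreaRect(q[:,:2].astype(np.float32)))
t=cv2.imread("pics/top3.png");cv2.imwrite("pics/top3z.png",cv2.resize(t[130:280,150:350],(800,600),interpolation=cv2.INTER_CUBIC))
E
```

```text
time: 7.32
ee_pos: [0.4226, -0.0757, 0.2316]
tool_rot: [-1.191, 1.235, -1.238]
force: [0.4, -0.6, -0.3]
width: 0.453
t 7.33 pos [ 0.4226 -0.0757  0.2316] psi -1.608 tilt [ 0.0016 -0.001  -1.    ] q7 -0.64 F [ 0.39 -0.61 -0.32] w 39.9
delta cm tool [-0.21  5.06 -0.08] yaw to psi -0.001
scene [456.5355   2.8935] 338 [ 0.9563 -0.4319  0.5156] ((0.9548043608665466, -0.40945297479629517), (0.02857946790754795, 0.14358554780483246), 7.49871301651001)
scene [434.2364  62.062 ] 258 [ 1.9595 -0.1227 -0.0237] ((1.9586678743362427, -0.11031335592269897), (0.13406385481357574, 0.22952879965305328), 27.561504364013672)
scene [125.311   86.9625] 373 [ 0.9863  0.8372 -0.02  ] ((0.9531898498535156, 0.8499768972396851), (0.10743749141693115, 0.5627589821815491), 0.9989719390869141)
scene [523.8438  80.5625] 160 [ 1.9535 -0.5132 -0.0177] ((1.951538324356079, -0.5098543763160706), (0.0418502576649189, 0.042379751801490784), 42.587310791015625)
scene [331.4692 153.1776] 1008 [ 0.9908 -0.1041 -0.0214] ((1.650848150253296, 0.2462056577205658), (1.6562002897262573, 1.0867804288864136), 13.553750038146973)

[... 1083 characters left out ...]
978677988, 0.22267140448093414), 0.1120951697230339)
top [32.694  56.9828] 232 [ 0.9696  0.4467 -0.0426] ((0.9634355306625366, 0.44327685236930847), (0.024874338880181313, 0.1889486312866211), 0.28166747093200684)
top [407.8073 200.7253] 768 [ 0.5344 -0.5236  0.0486] ((0.5372974276542664, -0.5264580249786377), (0.10640379786491394, 0.11113376915454865), 34.291561126708984)
top [219.867  212.0284] 564 [ 0.5117 -0.0839  0.0638] ((0.49702227115631104, -0.08417753875255585), (0.12145528942346573, 0.04635651409626007), 6.685113430023193)
top [339.5628 225.9093] 430 [ 0.4817 -0.365   0.0154] ((0.48340386152267456, -0.3635087013244629), (0.09985214471817017, 0.02624419517815113), 52.19988250732422)
```

View pics/scene3.png

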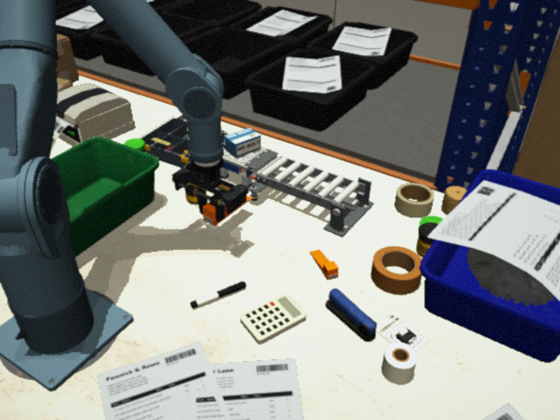

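View pics/top3z.png

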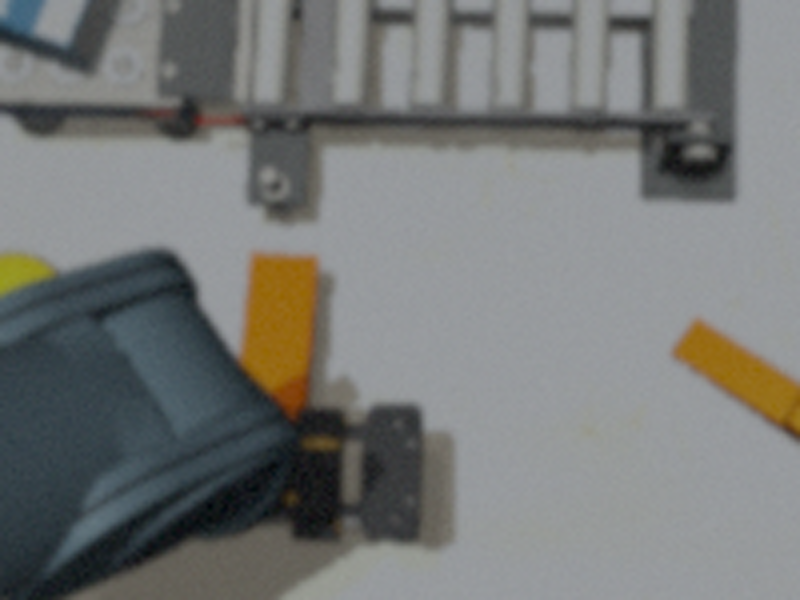

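```bash
python3 - <<'E'
from h import *
np.set_printoptions(suppress=True,precision=4)
z=np.load("top3.npz");p,d=z["p"],z["d"];c=get_calibration("top");P=pts(d,c);K=np.array(c["mtx"])
hsv=cv2.cvtColor(p,cv2.COLOR_BGR2HSV);m=cv2.inRange(hsv,(8,150,70),(24,255,255));N,l,st,ce=cv2.connectedComponentsWithStats(m)
i=l[212,219];mm=l==i
q=P[mm&(d>0)];A=np.c_[q[:,:2],np.ones(len(q))];q=q[(q[:,2]<.09)];A=np.c_[q[:,:2],np.ones(len(q))]
co=np.linalg.lstsq(A,q[:,2],rcond=None)[0];print("plane",co,"res",np.std(A@co-q[:,2]),"grad yaw",np.arctan2(-co[1],-co[0]))
def onplane(u,v):
    r=att(c)@np.linalg.solve(K,[u,v,1]);o=np.array(c["origin"]);t=(co[:2]@o[:2]+co[2]-o[2])/(r[2]-co[:2]@r[:2]);return o+t*r
g=cv2.GaussianBlur(hsv[...,1].astype(float),(0,0),.8)
L=[];Rr=[]
for v in range(196,226):
    us=np.where(mm[v])[0]
    if len(us)<10: continue
    L.append(onplane(us[0]-.5,v));Rr.append(onplane(us[-1]+.5,v))
for nm,a in(("L",L),("R",Rr)):
    a=np.array(a)[:24];k=np.polyfit(a[:,0],a[:,1],1);print(nm,"yaw",k[0],"y at .55",np.polyval(k,.55),"at .52",np.polyval(k,.52),"x",a[0,0],a[-1,0])
vs=[np.where(mm[:,u])[0][0] for u in range(215,227)];print("tip",[onplane(u,v-.5).round(4) for u,v in zip(range(215,227),vs)][::3])
E
```

```text
plane [-0.1704  0.0125  0.1497] res 0.0016845613111275033 grad yaw -0.07321092351931727
L yaw -0.04995195791749677 y at .55 -0.06565986486956749 at .52 -0.06416130613204259 x 0.5513404456596069 0.4954141134500132
R yaw -0.033840427435631974 y at .55 -0.1028038711923352 at .52 -0.10178865836926623 x 0.5508354475628017 0.4948558700816175
tip [array([ 0.5575, -0.0707,  0.0539]), array([ 0.5549, -0.0778,  0.0542]), array([ 0.5548, -0.0848,  0.0542]), array([ 0.5547, -0.0918,  0.0541])]
```

```bash
python3 -m pendant '[{"delta_pos":[-0.3,1.5,0],"yaw":0,"gripper":3.0},{"delta_pos":[-0.3,2,0],"yaw":0,"gripper":3.0},{"delta_pos":[0,1,0],"yaw":0,"gripper":3.0},{"delta_pos":[0,0.4,0],"yaw":0,"gripper":3.0},{"delta_pos":[0,0,0],"yaw":0,"gripper":3.0},{"delta_pos":[0,0,0],"yaw":0,"gripper":3.0}]'; python3 go.py 0.422 -0.07 0.181 -1.607
```

```text
time: 8.18
ee_pos: [0.4227, -0.0684, 0.1822]
tool_rot: [-1.191, 1.235, -1.236]
force: [-0.8, -0.3, -1.8]
width: 0.451
t 8.18 pos [ 0.4227 -0.0684  0.1822] psi -1.6071 tilt [ 8.e-04 -2.e-04 -1.e+00] q7 -0.54 F [-0.79 -0.35 -1.83] w 39.7
delta cm tool [ 0.16  0.12 -0.07] yaw to psi -0.0
```

```bash
python3 -m pendant '[{"delta_pos":[0.1,0.1,0],"yaw":0,"gripper":3.0},{"delta_pos":[0,0,1],"yaw":0,"gripper":3.0},{"delta_pos":[0,0,1],"yaw":0,"gripper":3.0},{"delta_pos":[0,0,1],"yaw":0,"gripper":3.0},{"delta_pos":[0,0,1],"yaw":0,"gripper":3.0},{"delta_pos":[0,0,0],"yaw":0,"gripper":3.0},{"delta_pos":[0,0,0],"yaw":0,"gripper":3.0}]'; python3 go.py 0.462 -0.0715 0.181 -1.607
python3 - <<'E'
from h import *
for n,(a,b,cc,dd) in(("scene",(150,240,190,310)),("top",(120,240,160,320))):
    p,d=read_camera(n);np.savez(f"{n}4.npz",p=p,d=d);cv2.imwrite(f"pics/{n}4.png",cv2.resize(p[a:b,cc:dd],(800,600),interpolation=cv2.INTER_CUBIC))
E
```

```text
time: 9.05
ee_pos: [0.4624, -0.0708, 0.1809]
tool_rot: [-1.192, 1.236, -1.236]
force: [0.7, 0.2, -0.1]
width: 0.451
t 9.05 pos [ 0.4624 -0.0708  0.1809] psi -1.6071 tilt [ 1.e-04 -1.e-04 -1.e+00] q7 -0.61 F [ 0.73  0.2  -0.08] w 39.7
delta cm tool [ 0.08 -0.01 -0.04] yaw to psi -0.0
```

View pics/scene4.png

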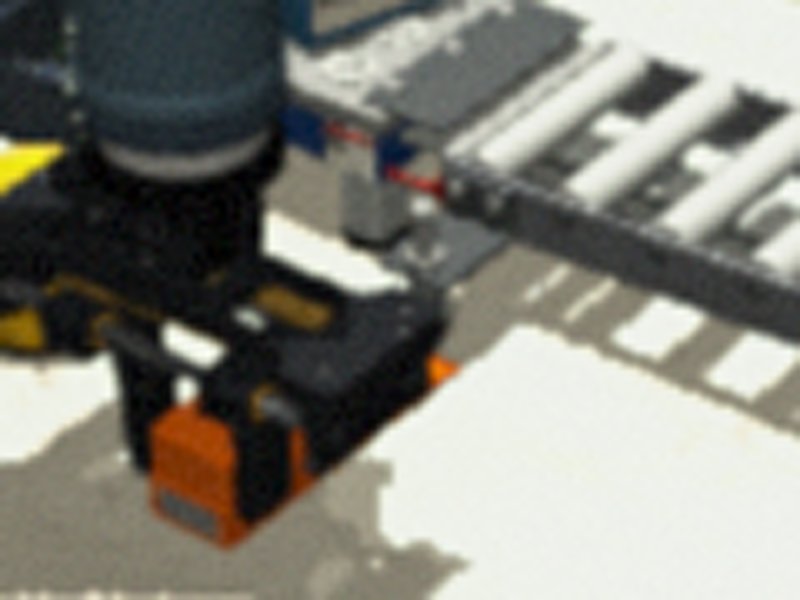

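View pics/top4.png

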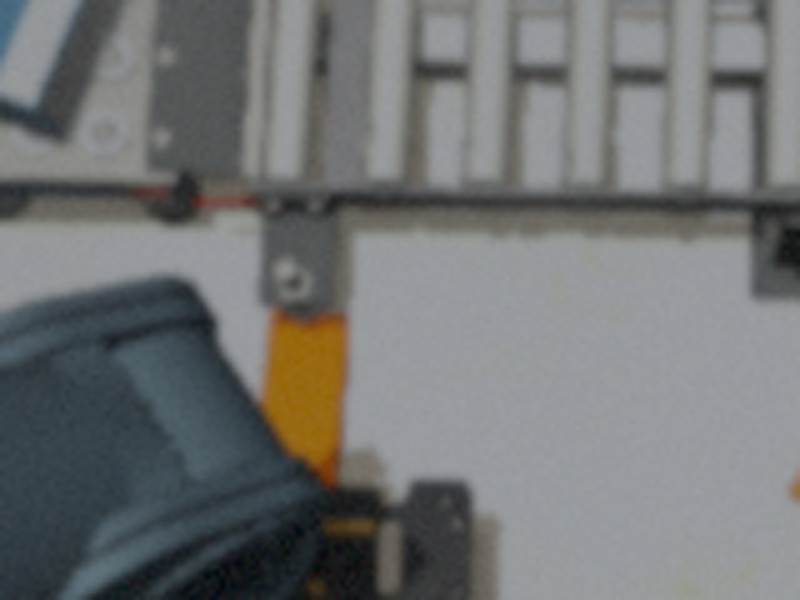

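The wedge (top crop u 272–347 at its front) lines up with the bracket and is centred on the foot. I'll advance in steps and watch the force.

```bash
python3 -m pendant '[{"delta_pos":[0,0,0.5],"yaw":0,"gripper":3.0},{"delta_pos":[0,0,0.5],"yaw":0,"gripper":3.0},{"delta_pos":[0,0,0.5],"yaw":0,"gripper":3.0},{"delta_pos":[0,0,0],"yaw":0,"gripper":3.0}]'; python3 -m pendant '[{"delta_pos":[0,0,0.3],"yaw":0,"gripper":3.0},{"delta_pos":[0,0,0.3],"yaw":0,"gripper":3.0},{"delta_pos":[0,0,0],"yaw":0,"gripper":3.0}]';python3 -m pendant '[{"delta_pos":[0,0,0.3],"yaw":0,"gripper":3.0},{"delta_pos":[0,0,0.3],"yaw":0,"gripper":3.0},{"delta_pos":[0,0,0],"yaw":0,"gripper":3.0}]'
```

```text
time: 9.65
ee_pos: [0.4781, -0.0712, 0.1809]
tool_rot: [-1.192, 1.235, -1.236]
force: [0.8, -0.6, 0.7]
width: 0.455
time: 10.02
ee_pos: [0.4838, -0.0714, 0.1809]
tool_rot: [-1.192, 1.235, -1.236]
force: [0.2, -0.1, -0.5]
width: 0.452
time: 10.4
ee_pos: [0.4899, -0.0716, 0.1808]
tool_rot: [-1.192, 1.235, -1.236]
force: [0.4, 0.4, 0.4]
width: 0.453
```

```bash
for k in 1 2; do :; done; python3 -m pendant '[{"delta_pos":[0,0,0.2],"yaw":0,"gripper":3.0},{"delta_pos":[0,0,0.2],"yaw":0,"gripper":3.0},{"delta_pos":[0,0,0],"yaw":0,"gripper":3.0}]'; python3 -m pendant '[{"delta_pos":[0,0,0.2],"yaw":0,"gripper":3.0},{"delta_pos":[0,0,0.2],"yaw":0,"gripper":3.0},{"delta_pos":[0,0,0],"yaw":0,"gripper":3.0}]';python3 -m pendant '[{"delta_pos":[0,0,0.2],"yaw":0,"gripper":3.0},{"delta_pos":[0,0,0.2],"yaw":0,"gripper":3.0},{"delta_pos":[0,0,0],"yaw":0,"gripper":3.0}]'
```

```text
time: 10.78
ee_pos: [0.4921, -0.072, 0.1808]
tool_rot: [-1.193, 1.239, -1.234]
force: [-6.7, 0.6, 9.0]
width: 0.451
time: 11.15
ee_pos: [0.4957, -0.0723, 0.1808]
tool_rot: [-1.194, 1.239, -1.234]
force: [-8.5, 1.0, 10.6]
width: 0.454
time: 11.52
ee_pos: [0.4997, -0.0725, 0.1808]
tool_rot: [-1.194, 1.239, -1.234]
force: [-7.6, 0.5, 10.6]
width: 0.455
```

```bash
python3 go.py 0.52 -0.0728 0.181 -1.607; python3 -m pendant '[{"delta_pos":[0,0,0.3],"yaw":0,"gripper":3.0},{"delta_pos":[0,0,0.3],"yaw":0,"gripper":3.0},{"delta_pos":[0,0,0.3],"yaw":0,"gripper":3.0},{"delta_pos":[0,0,0],"yaw":0,"gripper":3.0}]';python3 -m pendant '[{"delta_pos":[0,0,0.3],"yaw":0,"gripper":3.0},{"delta_pos":[0,0,0.3],"yaw":0,"gripper":3.0},{"delta_pos":[0,0,0.3],"yaw":0,"gripper":3.0},{"delta_pos":[0,0,0],"yaw":0,"gripper":3.0}]'
python3 go.py 0.52 -0.0728 0.181 -1.607;python3 - <<'E'
from h import *
for n,(a,b,cc,dd) in(("scene",(150,240,190,310)),("top",(120,240,160,320))):
    p,d=read_camera(n);np.savez(f"{n}5.npz",p=p,d=d);cv2.imwrite(f"pics/{n}5.png",cv2.resize(p[a:b,cc:dd],(800,600),interpolation=cv2.INTER_CUBIC))
E
```

```text
t 11.53 pos [ 0.4997 -0.0725  0.1808] psi -1.6078 tilt [-3.6e-03  7.0e-04 -1.0e+00] q7 -0.66 F [-7.6   0.49 10.57] w 40.1
delta cm tool [-0.05 -0.02  2.03] yaw to psi -0.001
time: 12.02
ee_pos: [0.5089, -0.0729, 0.1809]
tool_rot: [-1.194, 1.239, -1.235]
force: [-6.1, 0.8, 8.8]
width: 0.453
time: 12.52
ee_pos: [0.518, -0.0732, 0.1808]
tool_rot: [-1.194, 1.239, -1.235]
force: [-5.7, -0.1, 8.4]
width: 0.454
t 12.53 pos [ 0.518  -0.0732  0.1808] psi -1.6078 tilt [-3.1e-03  4.0e-04 -1.0e+00] q7 -0.69 F [-5.71 -0.05  8.37] w 40.0
delta cm tool [-0.05 -0.02  0.2 ] yaw to psi -0.001
```

View pics/scene5.png

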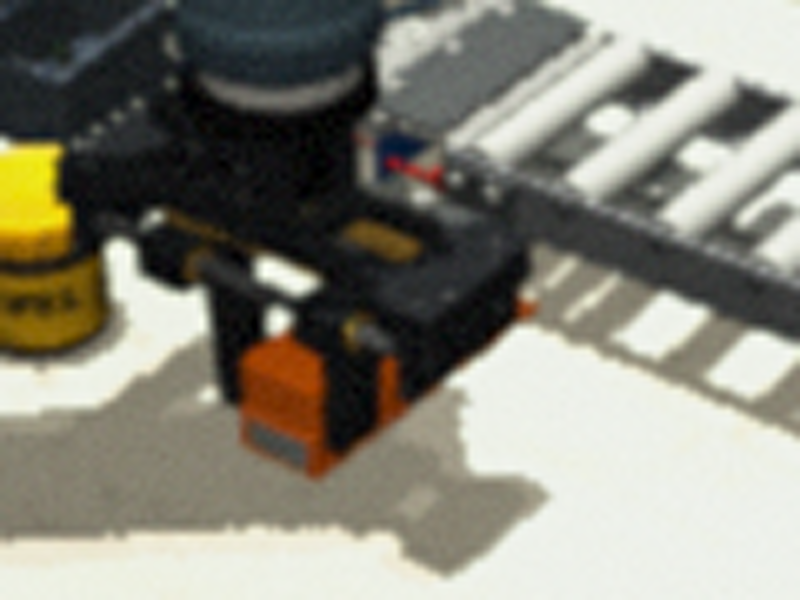

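View pics/top5.png

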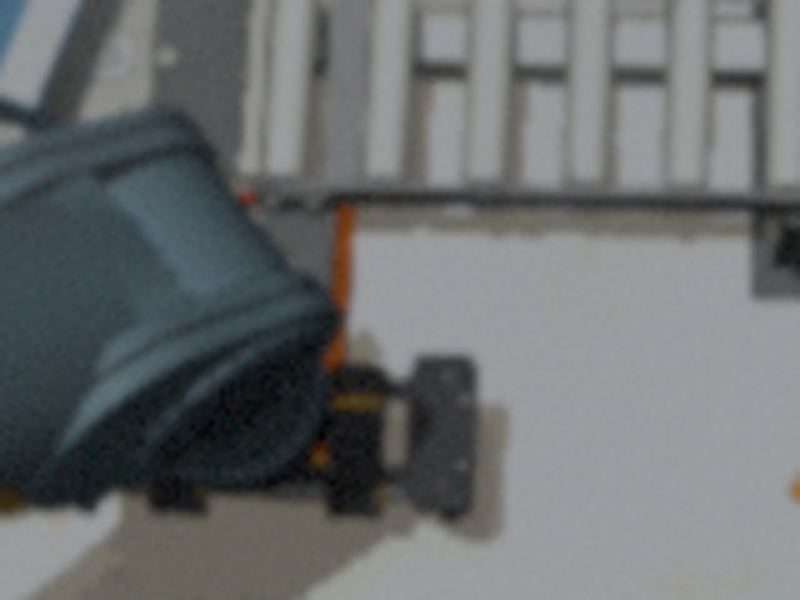

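```bash
python3 -m pendant '[{"delta_pos":[0,0,0.2],"yaw":0,"gripper":3.0},{"delta_pos":[0,0,0.2],"yaw":0,"gripper":3.0},{"delta_pos":[0,0,0.2],"yaw":0,"gripper":3.0}]';python3 -m pendant '[{"delta_pos":[0,0,0.1],"yaw":0,"gripper":3.0},{"delta_pos":[0,0,0.1],"yaw":0,"gripper":3.0},{"delta_pos":[0,0,0.1],"yaw":0,"gripper":3.0}]'; python3 -m pendant '[{"delta_pos":[0,0,0.1],"yaw":0,"gripper":3.0},{"delta_pos":[0,0,0.1],"yaw":0,"gripper":3.0}]'; python3 go.py 0.54 -0.0738 0.181 -1.607
```

```text
time: 13.0
ee_pos: [0.5233, -0.0735, 0.1808]
tool_rot: [-1.194, 1.24, -1.234]
force: [-9.8, 0.7, 12.2]
width: 0.452
time: 13.38
ee_pos: [0.5263, -0.0737, 0.1808]
tool_rot: [-1.194, 1.24, -1.234]
force: [-10.4, 1.0, 12.1]
width: 0.453
time: 13.62
ee_pos: [0.5283, -0.0737, 0.1808]
tool_rot: [-1.194, 1.24, -1.234]
force: [-9.6, 0.4, 12.1]
width: 0.452
t 13.62 pos [ 0.5283 -0.0737  0.1808] psi -1.6079 tilt [-4.6e-03  8.0e-04 -1.0e+00] q7 -0.71 F [-9.65  0.44 12.13] w 39.8
delta cm tool [-0.04 -0.02  1.17] yaw to psi -0.001
```

```bash
m(){ :; }; python3 -m pendant '[{"delta_pos":[0,0,0.1],"yaw":0,"gripper":3.0},{"delta_pos":[0,0,0.1],"yaw":0,"gripper":3.0}]'|grep -E 'ee_pos|force'; python3 -m pendant '[{"delta_pos":[0,0,0.1],"yaw":0,"gripper":3.0}]'|grep -E 'ee_pos|force';python3 -m pendant '[{"delta_pos":[0,0,0.1],"yaw":0,"gripper":3.0}]'|grep -E 'ee_pos|force'
```

```text
ee_pos: [0.5303, -0.0738, 0.1808]
force: [-9.3, 0.9, 12.6]
ee_pos: [0.5313, -0.0738, 0.1808]
force: [-9.3, -0.3, 11.5]
ee_pos: [0.5323, -0.0739, 0.1808]
force: [-10.0, 0.2, 12.1]
```

```bash
python3 - <<'E'
from h import *
p,d=read_camera("scene");cv2.imwrite("pics/s6.png",cv2.resize(p[150:195,225:285],(800,600),interpolation=cv2.INTER_CUBIC))
E
```

```text
(no output)
```

View pics/s6.png

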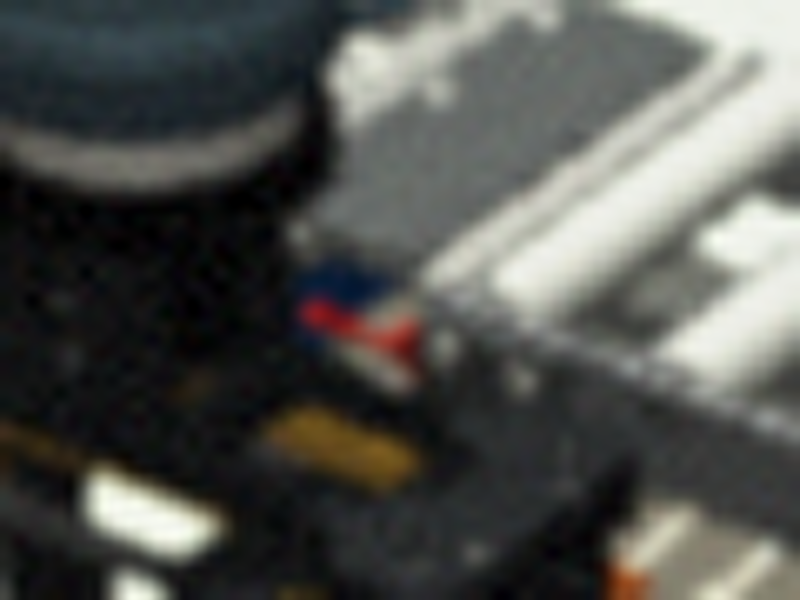

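The pointer (crop ≈(370,330)) has nearly risen to the mark. I'll continue in half-millimetre steps.

```bash
for i in 1; do python3 -m pendant '[{"delta_pos":[0,0,0.05],"yaw":0,"gripper":3.0},{"delta_pos":[0,0,0.05],"yaw":0,"gripper":3.0}]'|grep -E 'ee_pos|force'; done; python3 -m pendant '[{"delta_pos":[0,0,0.05],"yaw":0,"gripper":3.0}]'|grep -E 'ee_pos|force'; python3 -m pendant '[{"delta_pos":[0,0,0.05],"yaw":0,"gripper":3.0}]'|grep -E 'ee_pos|force'
```

```text
ee_pos: [0.5334, -0.0739, 0.1808]
force: [-9.6, 0.6, 11.1]
ee_pos: [0.5339, -0.0739, 0.1808]
force: [-9.8, 1.2, 11.8]
ee_pos: [0.5344, -0.0739, 0.1808]
force: [-8.9, 0.7, 11.3]
```

```bash
python3 -m pendant '[{"delta_pos":[0,0,0.05],"yaw":0,"gripper":3.0}]'|grep -E 'ee_pos|force'; python3 -m pendant '[{"delta_pos":[0,0,0.05],"yaw":0,"gripper":3.0}]'|grep -E 'ee_pos|force'; python3 -m pendant '[{"delta_pos":[0,0,0.05],"yaw":0,"gripper":3.0}]'|grep -E 'ee_pos|force'
```

```text
ee_pos: [0.5349, -0.074, 0.1808]
force: [-9.7, 0.4, 11.7]
ee_pos: [0.5354, -0.074, 0.1808]
force: [-9.0, 0.4, 11.1]
ee_pos: [0.5359, -0.074, 0.1808]
force: [-9.2, 0.1, 11.5]
```

```bash
python3 -m pendant '[{"delta_pos":[0,0,0.05],"yaw":0,"gripper":3.0}]'|grep -E 'ee_pos|force'; python3 -m pendant '[{"delta_pos":[0,0,0.05],"yaw":0,"gripper":3.0}]'|grep -E 'ee_pos|force'
```

```text
ee_pos: [0.5364, -0.074, 0.1808]
force: [-9.3, 0.9, 11.1]
ee_pos: [0.5369, -0.0741, 0.1808]
force: [-10.0, 1.0, 11.3]
```

```bash
python3 -m pendant '[{"delta_pos":[0,0,0.05],"yaw":0,"gripper":3.0}]'|grep -E 'ee_pos|force'; python3 -m pendant '[{"delta_pos":[0,0,0.05],"yaw":0,"gripper":3.0}]'|grep -E 'ee_pos|force'
```

```text
ee_pos: [0.5374, -0.074, 0.1808]
force: [-10.1, 0.4, 12.3]
ee_pos: [0.5377, -0.0741, 0.1808]
force: [-10.9, 0.2, 13.4]
```

```bash
python3 -m pendant '[{"delta_pos":[0,0,0.03],"yaw":0,"gripper":3.0}]'|grep -E 'ee_pos|force'; python3 -m pendant '[{"delta_pos":[0,0,0],"yaw":0,"gripper":3.0}]'|grep -E 'ee_pos|force'
```

```text
ee_pos: [0.5379, -0.0741, 0.1808]
force: [-10.1, 0.6, 13.4]
ee_pos: [0.5379, -0.0741, 0.1808]
force: [-10.1, -0.1, 13.2]
```

```bash
python3 -m pendant '[{"delta_pos":[0,0,0.03],"yaw":0,"gripper":3.0}]'|grep -E 'ee_pos|force'; python3 -m pendant '[{"delta_pos":[0,0,0.03],"yaw":0,"gripper":3.0}]'|grep -E 'ee_pos|force'
```

```text
ee_pos: [0.538, -0.0741, 0.1808]
force: [-11.5, 1.3, 13.9]
ee_pos: [0.5382, -0.0742, 0.1808]
force: [-11.8, 1.6, 14.8]
```

```bash
python3 -m pendant '[{"delta_pos":[0,0,0.03],"yaw":0,"gripper":3.0}]'|grep -E 'ee_pos|force'; python3 -m pendant '[{"delta_pos":[0,0,0.03],"yaw":0,"gripper":3.0}]'|grep -E 'ee_pos|force'
```

```text
ee_pos: [0.5383, -0.0742, 0.1808]
force: [-11.9, 1.3, 16.0]
ee_pos: [0.5385, -0.0742, 0.1808]
force: [-13.2, 1.0, 17.1]
```

```bash
python3 -m pendant '[{"delta_pos":[0,0,0.03],"yaw":0,"gripper":3.0}]'|grep -E 'ee_pos|force'; python3 -m pendant '[{"delta_pos":[0,0,0.02],"yaw":0,"gripper":3.0}]'|grep -E 'ee_pos|force'
```

```text
ee_pos: [0.5386, -0.0742, 0.1808]
force: [-13.5, 1.8, 17.2]
ee_pos: [0.5387, -0.0743, 0.1808]
force: [-14.7, 1.1, 17.8]
```

```bash
python3 -m pendant '[{"delta_pos":[0,0,0],"yaw":0,"gripper":3.0},{"delta_pos":[0,0,0],"yaw":0,"gripper":3.0}]'|grep -E 'ee_pos|force'; python3 -m pendant '[{"delta_pos":[0,0,-0.03],"yaw":0,"gripper":3.0}]'|grep -E 'ee_pos|force'
```

```text
ee_pos: [0.5387, -0.0743, 0.1808]
force: [-13.9, 1.7, 17.7]
ee_pos: [0.5386, -0.0743, 0.1808]
force: [-12.2, 0.3, 15.2]
```

```bash
python3 -m pendant '[{"delta_pos":[0,0,-0.03],"yaw":0,"gripper":3.0},{"delta_pos":[0,0,0],"yaw":0,"gripper":5},{"delta_pos":[0,0,0],"yaw":0,"gripper":6.5},{"delta_pos":[0,0,0],"yaw":0,"gripper":6.5},{"delta_pos":[0,0,0],"yaw":0,"gripper":6.5}]'; python3 go.py 0.45 -0.07 0.181 -1.607
```

```text
time: 17.55
ee_pos: [0.5415, -0.0734, 0.1808]
tool_rot: [-1.192, 1.235, -1.236]
force: [0.7, 0.3, 0.9]
width: 0.736
t 17.55 pos [ 0.5415 -0.0734  0.1808] psi -1.6067 tilt [ 3.e-04 -0.e+00 -1.e+00] q7 -0.72 F [0.67 0.32 0.88] w 64.9
delta cm tool [-0.02 -0.02 -9.16] yaw to psi 0.0
```

```bash
python3 -m pendant '[{"delta_pos":[0,-1.5,0],"yaw":0,"gripper":6.5},{"delta_pos":[0,-2.5,0],"yaw":0,"gripper":6.5},{"delta_pos":[0,-3,0],"yaw":0,"gripper":6.5},{"delta_pos":[0,-2,-1.5],"yaw":0,"gripper":6.5},{"delta_pos":[0,0,-3],"yaw":0,"gripper":3},{"delta_pos":[0,0,-3],"yaw":0,"gripper":1},{"delta_pos":[0,0,-2],"yaw":0,"gripper":0},{"delta_pos":[0,0,-1],"yaw":0,"gripper":0},{"delta_pos":[0,0,0],"yaw":0,"gripper":0},{"delta_pos":[0,0,0],"yaw":0,"gripper":0}]'; python3 go.py 0.45 -0.07 0.181 -1.607
python3 - <<'E'
from h import *
np.set_printoptions(suppress=True,precision=4)
for n,(a,b,cc,dd) in(("scene",(140,230,200,320)),("top",(120,240,160,320))):
    p,d=read_camera(n);np.savez(f"{n}7.npz",p=p,d=d);cv2.imwrite(f"pics/{n}7.png",cv2.resize(p[a:b,cc:dd],(800,600),interpolation=cv2.INTER_CUBIC))
    P=pts(d,get_calibration(n));hsv=cv2.cvtColor(p,cv2.COLOR_BGR2HSV)
    m=cv2.inRange(hsv,(8,150,70),(24,255,255))>0
    q=P[m&(abs(P[...,0]-.57)<.12)&(abs(P[...,1]+.08)<.06)&(P[...,2]<.06)]
    b=q[q[:,2]>.04];print(n,len(q),"block",len(b),b.mean(0) if len(b) else "", cv2.minAreaRect(b[:,:2].astype(np.float32)) if len(b)>5 else"")
E
```

```text
time: 18.8
ee_pos: [0.4373, -0.0697, 0.2711]
tool_rot: [-1.191, 1.234, -1.236]
force: [1.1, 0.2, -0.4]
width: 0.082
t 18.8 pos [ 0.4373 -0.0697  0.2711] psi -1.6065 tilt [ 1.2e-03 -3.0e-04 -1.0e+00] q7 -0.74 F [ 1.15  0.17 -0.39] w 7.2
delta cm tool [-0.02  9.01  1.26] yaw to psi 0.001
scene 525 block 117 [ 0.541  -0.077   0.0437] ((0.5434932708740234, -0.07599230110645294), (0.03942948207259178, 0.041191861033439636), 85.06260681152344)
top 493 block 246 [ 0.5427 -0.0764  0.0441] ((0.5815554261207581, -0.07967693358659744), (0.03755124285817146, 0.11679839342832565), 85.2726821899414)
```

View pics/scene7.png

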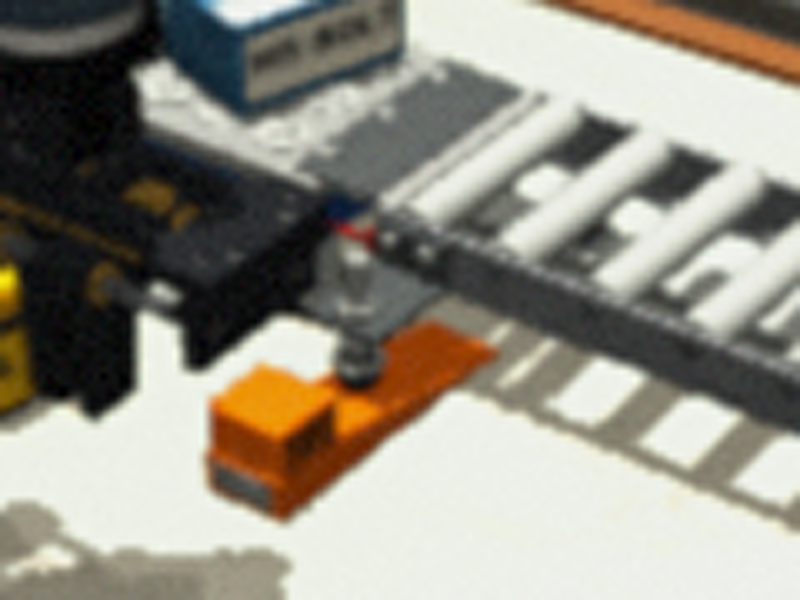

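View pics/top7.png

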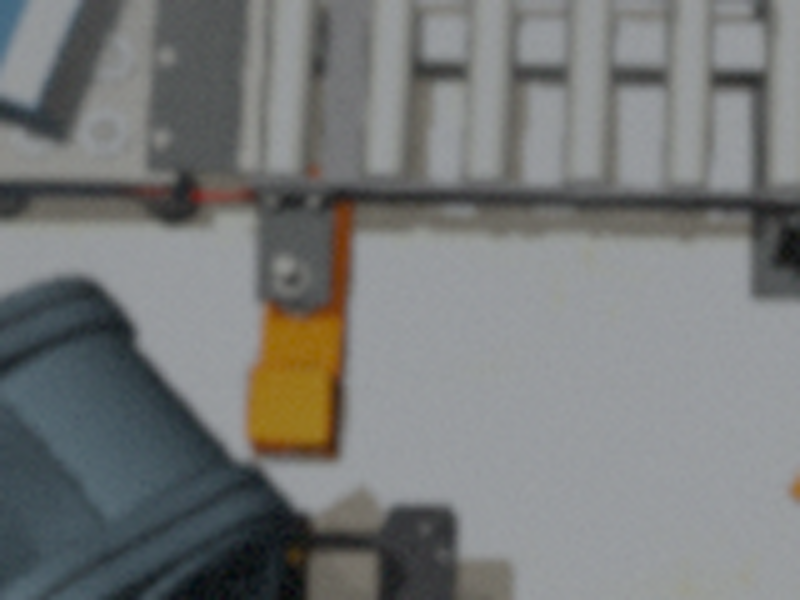

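The wedge is flat under the foot: block at top crop (290,405), dome on the slope at scene crop (357,365), pointer at the mark at (355,235). Next I'll check the push with closed fingers against the heel, in case the load changed on release.

```bash
python3 -m pendant '[{"delta_pos":[0.35,2.5,1],"yaw":0,"gripper":0},{"delta_pos":[0,2.5,1.5],"yaw":0,"gripper":0},{"delta_pos":[0,2.5,1],"yaw":0,"gripper":0},{"delta_pos":[0,1.2,0],"yaw":0,"gripper":0},{"delta_pos":[0,0.4,0],"yaw":0,"gripper":0},{"delta_pos":[0,0,0],"yaw":0,"gripper":0}]'; python3 go.py 0.510 -0.077 0.181 -1.607
```

```text
time: 19.65
ee_pos: [0.471, -0.0746, 0.1802]
tool_rot: [-1.192, 1.236, -1.236]
force: [-0.5, -0.3, 0.5]
width: 0.007
t 19.65 pos [ 0.471  -0.0746  0.1802] psi -1.6073 tilt [ 1.e-04 -0.e+00 -1.e+00] q7 -0.61 F [-0.5  -0.28  0.5 ] w 0.7
delta cm tool [ 0.09 -0.08  3.9 ] yaw to psi -0.0
```

```bash
python3 -m pendant '[{"delta_pos":[0.1,0,0.8],"yaw":0,"gripper":0},{"delta_pos":[0,0,0.8],"yaw":0,"gripper":0},{"delta_pos":[0,0,0.8],"yaw":0,"gripper":0},{"delta_pos":[0,0,0.6],"yaw":0,"gripper":0},{"delta_pos":[0,0,0],"yaw":0,"gripper":0}]'|grep -E 'ee_pos|force'; python3 -m pendant '[{"delta_pos":[0,0,0.2],"yaw":0,"gripper":0},{"delta_pos":[0,0,0.2],"yaw":0,"gripper":0},{"delta_pos":[0,0,0],"yaw":0,"gripper":0}]'|grep -E 'ee_pos|force'; python3 -m pendant '[{"delta_pos":[0,0,0.15],"yaw":0,"gripper":0},{"delta_pos":[0,0,0],"yaw":0,"gripper":0}]'|grep -E 'ee_pos|force'
```

```text
ee_pos: [0.5016, -0.0766, 0.1798]
force: [-0.7, -0.1, -0.5]
ee_pos: [0.5052, -0.0767, 0.1798]
force: [-0.1, 0.8, -0.2]
ee_pos: [0.5067, -0.0768, 0.1799]
force: [0.2, -0.4, -0.0]
```

```bash
python3 -m pendant '[{"delta_pos":[0,0,0.1],"yaw":0,"gripper":0},{"delta_pos":[0,0,0.1],"yaw":0,"gripper":0}]'|grep -E 'ee_pos|force'; python3 -m pendant '[{"delta_pos":[0,0,0.1],"yaw":0,"gripper":0},{"delta_pos":[0,0,0.1],"yaw":0,"gripper":0}]'|grep -E 'ee_pos|force'; python3 -m pendant '[{"delta_pos":[0,0,0.1],"yaw":0,"gripper":0},{"delta_pos":[0,0,0],"yaw":0,"gripper":0}]'|grep -E 'ee_pos|force'; python3 -m pendant '[{"delta_pos":[0,0,0.1],"yaw":0,"gripper":0},{"delta_pos":[0,0,0],"yaw":0,"gripper":0}]'|grep -E 'ee_pos|force'
```

```text
ee_pos: [0.5087, -0.0769, 0.1798]
force: [-0.3, -0.2, -0.6]
ee_pos: [0.5107, -0.0769, 0.1799]
force: [0.1, 0.3, -0.3]
ee_pos: [0.5117, -0.0769, 0.1798]
force: [0.8, 0.5, 0.6]
ee_pos: [0.5127, -0.077, 0.1799]
force: [-0.1, -1.3, 0.9]
```

```bash
python3 -m pendant '[{"delta_pos":[0,0,0.07],"yaw":0,"gripper":0},{"delta_pos":[0,0,0],"yaw":0,"gripper":0}]'|grep -E 'ee_pos|force'; python3 -m pendant '[{"delta_pos":[0,0,0.07],"yaw":0,"gripper":0},{"delta_pos":[0,0,0],"yaw":0,"gripper":0}]'|grep -E 'ee_pos|force'; python3 -m pendant '[{"delta_pos":[0,0,0.07],"yaw":0,"gripper":0},{"delta_pos":[0,0,0],"yaw":0,"gripper":0}]'|grep -E 'ee_pos|force'; python3 -m pendant '[{"delta_pos":[0,0,0.07],"yaw":0,"gripper":0},{"delta_pos":[0,0,0],"yaw":0,"gripper":0}]'|grep -E 'ee_pos|force'
```

```text
ee_pos: [0.5134, -0.077, 0.1798]
force: [0.4, 0.2, 0.2]
ee_pos: [0.514, -0.0771, 0.1798]
force: [-0.0, -0.5, 0.5]
ee_pos: [0.5143, -0.0771, 0.1797]
force: [-2.8, 0.7, 2.1]
ee_pos: [0.5145, -0.0772, 0.1796]
force: [-5.8, 0.5, 3.6]
```

```bash
python3 -m pendant '[{"delta_pos":[0,0,0.05],"yaw":0,"gripper":0},{"delta_pos":[0,0,0],"yaw":0,"gripper":0}]'|grep -E 'ee_pos|force'; python3 -m pendant '[{"delta_pos":[0,0,0.03],"yaw":0,"gripper":0},{"delta_pos":[0,0,0],"yaw":0,"gripper":0}]'|grep -E 'ee_pos|force'; python3 -m pendant '[{"delta_pos":[0,0,0.03],"yaw":0,"gripper":0},{"delta_pos":[0,0,0],"yaw":0,"gripper":0}]'|grep -E 'ee_pos|force'
```

```text
ee_pos: [0.5146, -0.0772, 0.1796]
force: [-6.8, -0.0, 5.0]
ee_pos: [0.5147, -0.0772, 0.1796]
force: [-7.0, 1.8, 5.4]
ee_pos: [0.5148, -0.0773, 0.1795]
force: [-8.1, 1.2, 6.5]
```

```bash
python3 -m pendant '[{"delta_pos":[0,0,0.03],"yaw":0,"gripper":0},{"delta_pos":[0,0,0],"yaw":0,"gripper":0}]'|grep -E 'ee_pos|force'; python3 -m pendant '[{"delta_pos":[0,0,0.03],"yaw":0,"gripper":0},{"delta_pos":[0,0,0],"yaw":0,"gripper":0}]'|grep -E 'ee_pos|force'; python3 -m pendant '[{"delta_pos":[0,0,0.03],"yaw":0,"gripper":0},{"delta_pos":[0,0,0],"yaw":0,"gripper":0}]'|grep -E 'ee_pos|force'
```

```text
ee_pos: [0.5149, -0.0773, 0.1795]
force: [-9.5, 1.4, 6.9]
ee_pos: [0.5151, -0.0774, 0.1795]
force: [-8.9, 1.0, 5.4]
ee_pos: [0.5152, -0.0775, 0.1795]
force: [-9.9, 1.7, 8.0]
```

```bash
python3 -m pendant '[{"delta_pos":[0,0,0.04],"yaw":0,"gripper":0},{"delta_pos":[0,0,0],"yaw":0,"gripper":0}]'|grep -E 'ee_pos|force'; python3 -m pendant '[{"delta_pos":[0,0,0.04],"yaw":0,"gripper":0},{"delta_pos":[0,0,0],"yaw":0,"gripper":0}]'|grep -E 'ee_pos|force'; python3 -m pendant '[{"delta_pos":[0,0,0],"yaw":0,"gripper":0}]'|grep -E 'ee_pos|force'
```

```text
ee_pos: [0.5154, -0.0776, 0.1794]
force: [-10.7, 0.6, 7.3]
ee_pos: [0.5156, -0.0777, 0.1794]
force: [-11.9, 0.6, 7.8]
ee_pos: [0.5155, -0.0777, 0.1794]
force: [-11.5, 0.7, 8.3]
```

```bash
python3 -m pendant '[{"delta_pos":[0,0,0.04],"yaw":0,"gripper":0},{"delta_pos":[0,0,0],"yaw":0,"gripper":0}]'|grep -E 'ee_pos|force'; python3 -m pendant '[{"delta_pos":[0,0,0.03],"yaw":0,"gripper":0},{"delta_pos":[0,0,0],"yaw":0,"gripper":0}]'|grep -E 'ee_pos|force';  python3 -m pendant '[{"delta_pos":[0,0,-0.1],"yaw":0,"gripper":0},{"delta_pos":[0,0,0],"yaw":0,"gripper":0}]'|grep -E 'ee_pos|force'; python3 -m pendant '[{"delta_pos":[0,0,-0.1],"yaw":0,"gripper":0},{"delta_pos":[0,0,0],"yaw":0,"gripper":0}]'|grep -E 'ee_pos|force'; python3 -m pendant '[{"delta_pos":[0,0,-0.1],"yaw":0,"gripper":0},{"delta_pos":[0,0,0],"yaw":0,"gripper":0}]'|grep -E 'ee_pos|force'; python3 -m pendant '[{"delta_pos":[0,0,-0.1],"yaw":0,"gripper":0},{"delta_pos":[0,0,0],"yaw":0,"gripper":0}]'|grep -E 'ee_pos|force'
```

```text
ee_pos: [0.5157, -0.0777, 0.1794]
force: [-12.0, 0.7, 8.3]
ee_pos: [0.5159, -0.0778, 0.1793]
force: [-11.6, 0.3, 7.9]
ee_pos: [0.5156, -0.0778, 0.1794]
force: [-10.0, -0.3, 5.3]
ee_pos: [0.5153, -0.0776, 0.1794]
force: [-6.3, -1.5, 1.8]
ee_pos: [0.5151, -0.0775, 0.1795]
force: [-4.6, -2.3, -2.6]
ee_pos: [0.5148, -0.0772, 0.1798]
force: [-4.3, -2.0, -2.0]
```

```bash
python3 -m pendant '[{"delta_pos":[0,0,0.15],"yaw":0,"gripper":0},{"delta_pos":[0,0,0.15],"yaw":0,"gripper":0},{"delta_pos":[0,0,0],"yaw":0,"gripper":0}]'|grep -E 'ee_pos|force'; python3 -m pendant '[{"delta_pos":[0,0,0.1],"yaw":0,"gripper":0},{"delta_pos":[0,0,0],"yaw":0,"gripper":0}]'|grep -E 'ee_pos|force';  python3 -m pendant '[{"delta_pos":[0,0,0.05],"yaw":0,"gripper":0},{"delta_pos":[0,0,0],"yaw":0,"gripper":0}]'|grep -E 'ee_pos|force'; python3 -m pendant '[{"delta_pos":[0,0,0.04],"yaw":0,"gripper":0},{"delta_pos":[0,0,0],"yaw":0,"gripper":0}]'|grep -E 'ee_pos|force'
```

```text
ee_pos: [0.5158, -0.0775, 0.1797]
force: [-12.7, -0.6, 8.4]
ee_pos: [0.5162, -0.0776, 0.1797]
force: [-15.0, -0.4, 10.4]
ee_pos: [0.5163, -0.0777, 0.1796]
force: [-15.8, 0.5, 10.3]
ee_pos: [0.5166, -0.0778, 0.1796]
force: [-16.0, 0.1, 12.1]
```

Push is now about 16 N. That's about 6 N above lifting by either reckoning, so I'll stop and back off.

```bash
python3 -m pendant '[{"delta_pos":[0,0,-0.2],"yaw":0,"gripper":0},{"delta_pos":[0,0,-0.2],"yaw":0,"gripper":0},{"delta_pos":[0,0,-0.4],"yaw":0,"gripper":0},{"delta_pos":[0,0,-1],"yaw":0,"gripper":0},{"delta_pos":[0,0,-2],"yaw":0,"gripper":0},{"delta_pos":[0,-2,-1],"yaw":0,"gripper":0},{"delta_pos":[0,-3,-1],"yaw":0,"gripper":0},{"delta_pos":[0,-3,0],"yaw":0,"gripper":0},{"delta_pos":[3,-3,0],"yaw":0,"gripper":0},{"delta_pos":[4,-2,0],"yaw":0,"gripper":0}]'; python3 -m pendant '[{"delta_pos":[5,0,0],"yaw":0,"gripper":0},{"delta_pos":[5,0,0],"yaw":0,"gripper":0},{"delta_pos":[5,0,0],"yaw":0,"gripper":0},{"delta_pos":[3,0,0],"yaw":0,"gripper":0},{"delta_pos":[0,0,0],"yaw":0,"gripper":0}]'
python3 - <<'E'
from h import *
np.set_printoptions(suppress=True,precision=4)
for n,(a,b,cc,dd) in(("scene",(140,230,200,320)),("top",(120,240,140,300))):
    p,d=read_camera(n);cv2.imwrite(f"pics/{n}8f.png",p);cv2.imwrite(f"pics/{n}8.png",cv2.resize(p[a:b,cc:dd],(800,600),interpolation=cv2.INTER_CUBIC))
    P=pts(d,get_calibration(n));hsv=cv2.cvtColor(p,cv2.COLOR_BGR2HSV)
    m=cv2.inRange(hsv,(8,150,70),(24,255,255))>0
    q=P[m&(abs(P[...,0]-.57)<.12)&(abs(P[...,1]+.08)<.06)&(P[...,2]<.06)]
    b=q[(q[:,2]>.04)&(q[:,0]<.57)];print(n,"block",len(b),b.mean(0))
E
```

```text
time: 28.9
ee_pos: [0.4597, -0.145, 0.3111]
tool_rot: [-1.191, 1.232, -1.234]
force: [-0.1, 0.1, 0.9]
width: 0.004
time: 29.52
ee_pos: [0.4519, -0.3272, 0.3103]
tool_rot: [-1.19, 1.237, -1.24]
force: [-0.5, 0.4, 0.3]
width: 0.006
scene block 125 [ 0.5413 -0.078   0.0439]
top block 67 [ 0.5562 -0.075   0.0442]
```

View pics/scene8.png

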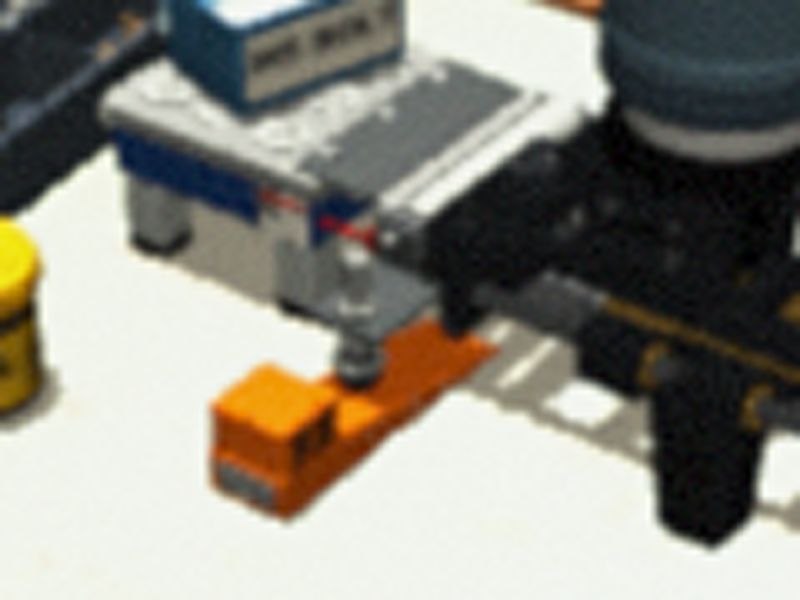

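View pics/top8f.png

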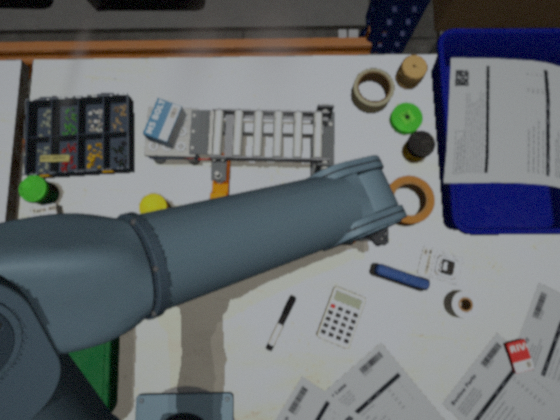

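The wedge is under the foot. The red pointer and mark form one continuous line (scene crop (270,200) to (375,240)), the bystanders look undisturbed, and the arm is clear. I'm handing in.

```bash
python3 -c "
from rig import *
print(close_job())"
```

```text
the job is handed in; nothing more can be done
None
```

I handed the job in at about 30 s with the wedge left under the foot and the end bar up against the transfer plate; the hand-in gave no verdict. I gripped the larger orange wedge by its block and slid it thin end first under the foot. I drove it in until the push climbed, released it, and then nudged it a little further with closed fingers on the heel.

**Last checks:**
- **Position:** In the scene camera view the wedge lies flat with the foot on its slope. The red pointer lines up with the mark, and the bystanders look unmoved by eye. The arm is well clear and touching nothing.
- **Push:** Lifting alone took about 9–10 N and the last heel push was about 16 N, so about 6 N extra, within the 2–13 N allowed for a snug fit.
- **Bar force:** I estimate roughly 8 N on the plate. This is inferred from the push, not measured.

**Disagreements:**
- **Bar force after the first release:** A trial push on the heel flattened at about 12 N, against about 14 N while gripped. The bar was probably bearing on the plate with only 4–5 N then, which is why I added the last nudge.
- **Wedge position:** In the final pictures the two cameras disagreed on where the block is by about 15 mm. The arm was covering most of it in the top view, so I relied on the scene camera.

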